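Unlock the capping press and press a jar's cap home

TASK

The cap is only loosely set on the jar in the capping press, and the press's lever is locked. Pull the lock bar all the way out, then push the lever down to press the cap fully home, firmly but not so hard that the glass could break, and let the lever rise again. Work through the lever only: do not touch the jar or its cap, leave the lock bar out, and leave the other things on the bench where they are.

Things in the scene. Friction and masses are not known exactly. Their poses are not given: they have to be found in the camera images.
- press: hand capping press fixed on the bench: white base plate 150 x 330 x 15 mm, steel frame with white head cover at its +y end, lever reaching out to -y. Origin on the bench under the jar's axis, z up; x runs across the press (the lock bar's post is on the -x side, to the robot's left), y from the lever's grip to the frame. Frame and cover fill x -69 to 55 mm, y 80 to 195 mm
- cover_edge (a point): lower -x edge of the white head cover beside the post, 185 mm above the bench; the cover reaches up to 254 mm. When the bar is in, this edge is only 6 mm to +x of the post's axis and about 45 mm above its middle, so an upright gripper cannot come to the post: lean the gripper's body back 35 to 45 degrees to the press's -x side
- lock_post (a point): middle of the upright round steel post on the lock bar's end: 18 mm thick, 50 mm tall, this point half-way up (about 141 mm above the bench), standing on a flat bar 20 mm wide
- lockbar (a joint): the lock bar's travel in m: 0 fully in, 0.045 fully out at its stop; it slides to the press's -x by the post, rubs with about 3 N and stays where it is left. While it is in, it blocks the lever's tail; the lever is free only beyond about 0.036
- lever (a joint): lever angle in rad: 0 raised at rest (34 degrees above level), 0.6 level with the cap home; a spring lifts it back when let go. Locked it gives at most about 0.1. Pushing down at the grip takes about 4 N freely, 11 to 13 N while the cap goes down; beyond 4 N the cap feels 2.2 times the push. The glass may take 80 N: stop at 17 to 22 N at the grip
- lever_grip (a point): middle of the lever's round black grip, 28 mm thick and 120 mm long, on its axis, 220 mm from the hinge axis; moves with the lever
- lever_hinge (a point): centre of the lever's hinge, 125 mm above the bench; the hinge axis is the press's x axis, and a growing angle lowers the grip
- cap_top (a point): centre of the top of the jar's black cap, 50 mm wide and 18 mm tall; its top is 109 mm above the bench when loose, 100 mm when home
- cap (a joint): how far the cap has been pressed down, in m: 0 to 0.001 at the start, 0.009 fully home against a hard stop; it resists with about 18 N and stays where it is pressed
- jar_mid (a point): middle of the amber glass jar, 58 mm wide and 77 mm tall without cap, standing in the shallow round nest of the base plate under the lever's pad
- dish_a: bystander, open flat clear dish 90 mm wide, 14 mm tall; origin under its centre
- dish_b: bystander, the same kind of dish
- bottle_a: bystander, amber bottle 72 mm wide, 150 mm tall; origin under its centre
- bottle_c: bystander, amber bottle 72 mm wide, 160 mm tall; origin under its centre
- jar_spare: bystander, another amber jar 58 mm wide, 85 mm tall with its black cap already on; origin under its centre
- brush_grip (a point): bystander, wooden brush 160 mm long lying on the bench; this point on its handle
Things that resemble listed ones, but are neither listed nor needed, are in the scene too. What is shaped like the part that bears cap_top but pink or red is not meant.

How it is judged:
By the outcome, as a careful person would: the job done as asked, in the order asked, and still so for the second after the job is handed in, with the robot touching nothing.
It also fails if it takes over 61 s, if anything falls off the work surface, if the arm or the gripper's body presses on something with over 40 N, if the wrist force passes 120 N, or if a joint passes its speed limit or range.

ROBOT

A 6-joint arm with a two-finger parallel gripper is mounted at the origin on the work surface. World frame = base frame: x ahead of the robot, y to its left, z up, the work surface at z = 0. Lengths are in m, angles in rad, forces in N, time in s.
With the tool pointing down it reaches from about 0.375 to 0.975 m from the base axis. Payload 3.8 kg.
Tool frame: the origin (TCP) lies at the very end of the fingers, on their centre line; the grasp point (between the pads) lies 19 mm behind it; z points along the fingers, y is the direction in which the jaws open and shut (so a half turn about z gives the same grasp; the last joint's range is limited). The gripper opens to 85 mm and grips with 20 to 120 N. Pads are 22 mm wide; open, the fingers measure 114 mm over their backs; the gripper's body (76 mm by 85 mm) begins 54 mm behind the grasp point. The pads swing forward as they close: fully open they stand 13 mm farther back than shut.
Start: joints at [1.279, 0.264, 1.604, -0, 1.274, -0.037], TCP at [0.17, 0.653, 0.231] pointing down, gripper open.
Joint ranges: [-2.63, 2.63], [-0.94, 2.18], [0.31, 2.57], [-1.31, 4.45], [0, 2.66], [-2.55, 2.55]. Speed limits (rad/s): [2.57, 2.57, 3.14, 3.14, 3.14, 3.14].

INTERFACE

Orientations are given as a rotation vector (axis times angle).
In Python, from workcell import read_state, read_camera, camera_info, finish_job gives the robot as it stands. The module is installed in compiled form; this text tells all that it offers.
- The arm moves only by the tool play_rows, never from a script. Its argument "motion" is a list of rows, each a list of 5 numbers: the shift along the tool's x, y, z in units of 1000 mm (1.0 is 1000 mm), then the turn about the tool's z in units of 2 pi rad (1.0 is 2 pi rad), then the finger opening in mm, from 0 to 85.4. A call has 1 to 5 rows; each row shifts and turns the commanded pose from where the row before left it, along the tool's axes as they then stand; what a row does not reach is not made up. A row lasts 1/8 s, in which the tool goes at most 62.5 mm and 10.7 degrees, less where a joint would pass 70% of its speed; a pose out of reach is approached as far as the arm can. A call with a number of a shift or a turn outside -1 to 1 is refused whole. A call with a gripper value outside its range is refused whole. The fingers move at their own pace and stop on an object; "squeeze" is the grip in N (left out, the last holds). Time passes only in rows, so rows that do not move let the fingers close. It gives the time, the measured TCP pose, the force and the opening at its end, in the units of the state.
- read_state(): the state, without advancing time (a new reading comes with each control period).
- read_camera(name): name is "scene" or "side" or "wrist"; returns the picture (480x640x3 uint8, red, green, blue); there is no depth.
- camera_info(name): a dict with "intrinsics" (3x3 intrinsics, pixels), "dist_coeffs" ([k1, k2, p1, p2, k3] as OpenCV has them; the pictures are not rectified), "pose" (4x4, takes a point from camera to world coordinates). Camera axes: x right, y down, z forward; pixel columns grow to the right and rows downward; lengths in m; the calibration is good to about 2 mm. A picture is of the moment at which its call begins: read the wrist's pose just before it. camera_info takes no time and is no camera call; for the wrist camera it gives the pose at the moment of the call.
- finish_job(): hands the job in, once; it reports no verdict.
The state is a dict: "time": time; "q": joint angles; "joint_vel": joint speeds; "joint_torque": joint torques, N m; "tool_pos": TCP position; "tcp_rot": TCP orientation; "wrist_force": force on the tool from outside, world axes, zero at the start; "torque": the same for the moment, N m; "width": opening from 0.0 (shut) to 1.0 (fully open).
Only numpy, scipy, OpenCV 4.12 (cv2) and the standard library are available. Lean on these libraries where they do the work, as an engineer would, in place of code of your own. Each camera call takes 0.05 s, during which the arm holds its last target. There are 200 camera calls.

## Working session

There is one attempt and no reset: what is moved stays moved. The work goes in short steps, Python scripts to look and compute and a tool call to move; the robot and the scene stay as the last step left them, time stands still between calls to the robot, and variables do not carry over. Pictures are saved under pics/ and viewed, about 8 in all and at most 12, crops included, and the job is handed in when it is done.

Besides the shell and the picture viewer there is one more tool, called after "Call:" as name([rows], argument=value, ...), one row to a line, values as JSON. play_rows: Moves the arm, as the interface text tells. Shifts and turns lie within -1 to 1; 1 stands for 1000 mm of shift or 2 pi rad of turn. Its arguments: {"type":"object","properties":{"motion":{"type":"array","items":{"type":"array","items":{"type":"number"}}},"squeeze":{"type":"number"}},"required":["motion"]}

```bash
mkdir -p pics; python3 - <<'E'
from workcell import *
import cv2,numpy as np
np.set_printoptions(precision=4,suppress=True)
for n in ["scene","side"]:
    im=read_camera(n); cv2.imwrite(f"pics/{n}0.png",im[:,:,::-1]); 
    c=camera_info(n); print(n,c)
print(read_state())
E
```

```text
scene {'intrinsics': array([[593.651 ,   0.    , 312.9768],
       [  0.    , 593.651 , 246.5252],
       [  0.    ,   0.    ,   1.    ]]), 'dist_coeffs': array([-0.1742,  0.    ,  0.    ,  0.    ,  0.    ]), 'pose': array([[ 0.928 ,  0.2918, -0.2318,  0.8661],
       [ 0.3727, -0.7294,  0.5736, -0.7753],
       [-0.0017, -0.6187, -0.7856,  1.1784],
       [ 0.    ,  0.    ,  0.    ,  1.    ]])}
side {'intrinsics': array([[540.9755,   0.    , 328.225 ],
       [  0.    , 540.9755, 238.8142],
       [  0.    ,   0.    ,   1.    ]]), 'dist_coeffs': array([-0.0721,  0.    ,  0.    ,  0.    ,  0.    ]), 'pose': array([[ 0.822 , -0.3944,  0.4109,  0.0921],
       [-0.5695, -0.5689,  0.5933, -0.7338],
       [-0.0002, -0.7217, -0.6922,  0.9718],
       [ 0.    ,  0.    ,  0.    ,  1.    ]])}
{'time': 0.1, 'q': array([ 1.2791,  0.2647,  1.6053,  0.    ,  1.2737, -0.0369]), 'joint_vel': array([-0.0003,  0.0001, -0.0039,  0.0022,  0.0005, -0.0002]), 'joint_torque': array([  0.0001, -51.6702, -36.8592,  -0.0001,   0.0061,  -0.    ]), 'tool_pos': array([0.1699, 0.6525, 0.23  ]), 'tcp_rot': array([-0.3991, -3.1158,  0.0033]), 'wrist_force': array([ 0.5522, -0.1118,  0.797 ]), 'torque': array([-0.0083, -0.0077, -0.0143]), 'width': 1.0009248307597385}
```

View pics/scene0.png

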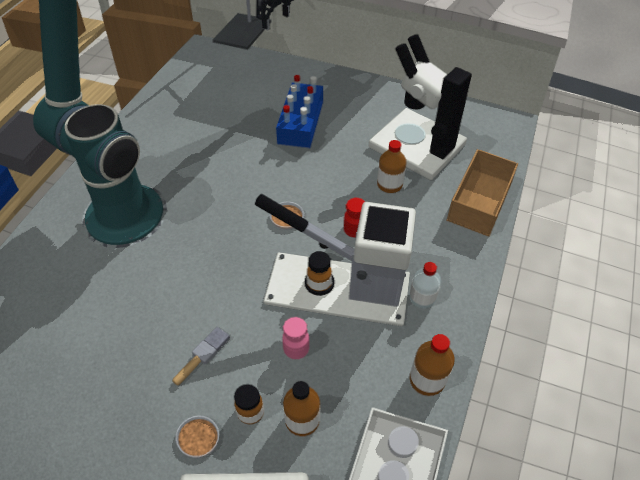

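View pics/side0.png

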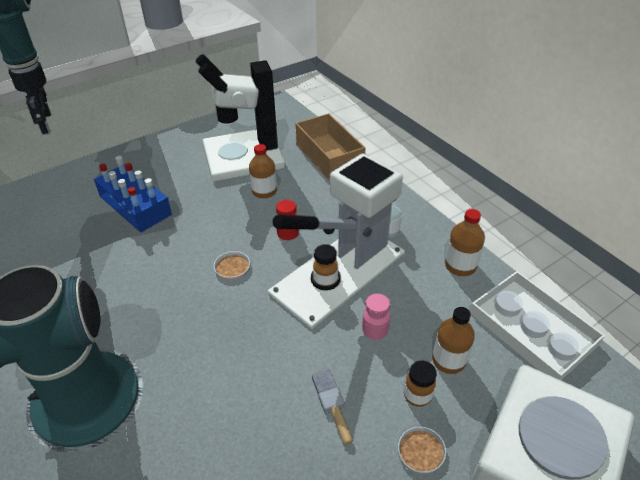

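```bash
cat >h.py <<'E'
import cv2,numpy as np
from workcell import *
np.set_printoptions(precision=4,suppress=True)
def ray(n,uv,c=None):
    c=c or camera_info(n); p=cv2.undistortPoints(np.array([[uv]],float),c["intrinsics"],c["dist_coeffs"])[0,0]
    T=c["pose"]; return T[:3,3],T[:3,:3]@np.array([*p,1.])
def plane(n,uv,z,c=None):
    o,d=ray(n,uv,c); return o+d*(z-o[2])/d[2]
def tri(rs):
    A=0;b=0
    for o,d in rs:
        d=d/np.linalg.norm(d);P=np.eye(3)-np.outer(d,d);A=A+P;b=b+P@o
    x=np.linalg.solve(A,b); return x,[np.linalg.norm(np.cross(x-o,d/np.linalg.norm(d))) for o,d in rs]
def proj(n,p,c=None):
    c=c or camera_info(n);T=np.linalg.inv(c["pose"])
    return cv2.projectPoints(np.atleast_2d(p).astype(float),cv2.Rodrigues(T[:3,:3])[0],T[:3,3],c["intrinsics"],c["dist_coeffs"])[0][:,0]
E
python3 - <<'E'
import cv2,numpy as np
a=cv2.imread("pics/scene0.png")[180:330,245:445]; b=cv2.imread("pics/side0.png")[150:330,260:410]
a=cv2.resize(a,None,fx=4,fy=4,interpolation=2);b=cv2.resize(b,None,fx=3.333,fy=3.333,interpolation=2)
cv2.imwrite("pics/ca.png",a);cv2.imwrite("pics/cb.png",b)
E
```

```text
(no output)
```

View pics/ca.png

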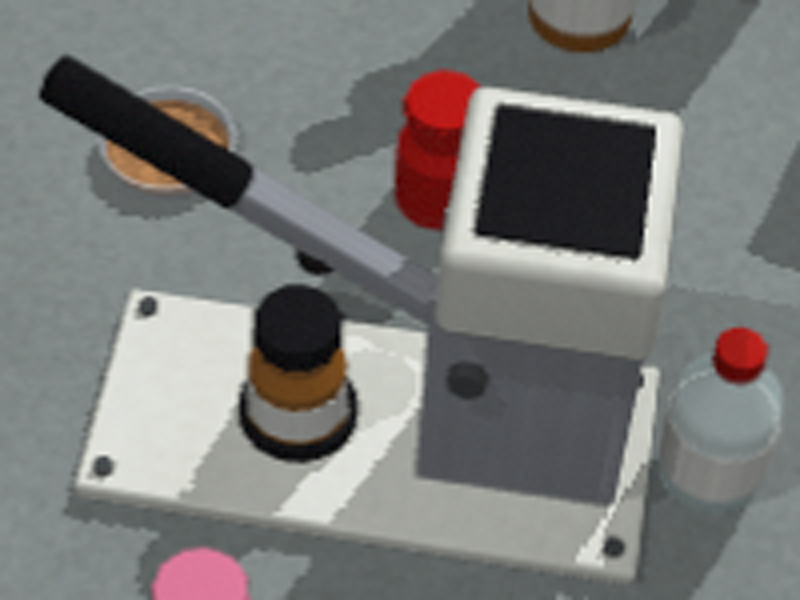

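View pics/cb.png

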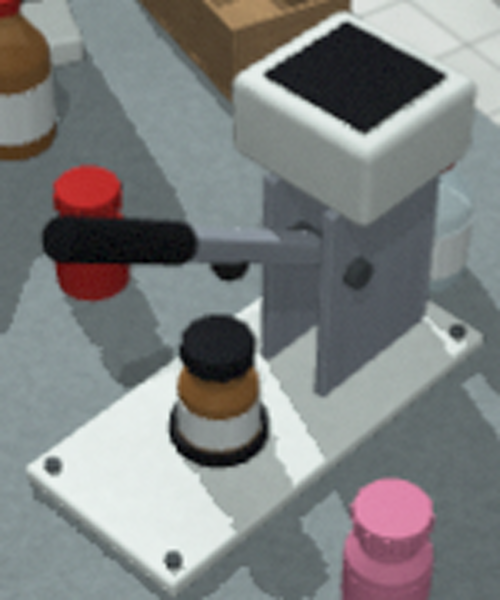

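```bash
python3 - <<'E'
from h import *
S=lambda u,v:(245+u/4,180+v/4)
D=lambda u,v:(260+u/3.3333,150+v/3.3333)
c=[plane("scene",S(*p),.015) for p in [(134,292),(78,490),(632,578)]]; print("scene corners",c, np.linalg.norm(c[0]-c[1]),np.linalg.norm(c[2]-c[1]))
d=[plane("side",D(*p),.015) for p in [(30,474),(175,588),(483,340)]]; print("side corners",d,np.linalg.norm(d[0]-d[1]),np.linalg.norm(d[2]-d[1]))
yaw=lambda a,b:np.degrees(np.arctan2(*(b-a)[[1,0]]))
print("yaw y-axis",yaw(c[1],c[2]),yaw(d[1],d[2]), "x-axis",yaw(c[0],c[1]),yaw(d[0],d[1]))
cs,cd=plane("scene",S(298,315),.109),plane("side",D(218,335),.109);print("cap",cs,cd,tri([ray("scene",S(298,315)),ray("side",D(218,335))]))
for nm,a,b in [("grip",S(147,131),D(119,241)),("hingebolt",S(467,380),D(358,272))]:
    print(nm,tri([ray("scene",a),ray("side",b)]))
E
```

```text
scene corners [array([0.4513, 0.0235, 0.015 ]), array([ 0.4799, -0.1217,  0.015 ]), array([ 0.7971, -0.0593,  0.015 ])] 0.14803104319226876 0.3232980406856991
side corners [array([0.4452, 0.0174, 0.015 ]), array([ 0.4739, -0.1219,  0.015 ]), array([ 0.7902, -0.0619,  0.015 ])] 0.14225498652330673 0.3219100537812623
yaw y-axis 11.132662655836274 10.751083427593718 x-axis -78.84064632360042 -78.34477030731627
cap [ 0.5774 -0.0216  0.109 ] [ 0.5773 -0.022   0.109 ] (array([ 0.5774, -0.0218,  0.109 ]), [np.float64(0.00014961533310271286), np.float64(0.0001496153331028273)])
grip (array([ 0.4967, -0.0352,  0.2459]), [np.float64(4.826339702307115e-05), np.float64(4.826339702310681e-05)])
hingebolt (array([ 0.6832, -0.0387,  0.1236]), [np.float64(0.0002260569010413608), np.float64(0.00022605690104131123)])
```

```bash
cat >>h.py <<'E'
from scipy.spatial.transform import Rotation as Ro
O=np.array([.5774,-.0218,0]);a=np.radians(11.);ey=np.array([np.cos(a),np.sin(a),0]);ex=np.array([np.sin(a),-np.cos(a),0]);P=np.array([ex,ey,[0,0,1.]])  # rows: press axes
w2p=lambda w:P@(np.asarray(w)-O)
p2w=lambda p:P.T@np.asarray(p,float)+O
def st():
    s=read_state();R=Ro.from_rotvec(s["tcp_rot"]).as_matrix()
    print("t",round(s["time"],2),"q",s["q"],"\npos",s["tool_pos"],"press",w2p(s["tool_pos"])*1000,"F",s["wrist_force"],"w",round(s["width"],3))
    print("R axes in press (rows tool x,y,z)\n",(P@R).T)
    return s,R
def sh(target_w,R,p):  # shift in tool axes, mm
    return R.T@(np.asarray(target_w)-p)*1000
E
python3 - <<'E'
from h import *
s,R=st()
print("R world cols",R)
c=camera_info("wrist")["pose"];T=np.eye(4);T[:3,:3]=R;T[:3,3]=s["tool_pos"];print("cam in tool",np.linalg.inv(T)@c)
b=[("red cap top",tri([ray("scene",(245+443/4,180+98/4)),ray("side",(260+90/3.333,150+188/3.333))])),
("brown bottle",tri([ray("scene",(395,146)),ray("side",(260.5,150))]))]
for n,x in b: print(n,x,w2p(x[0])*1000)
t=p2w([0,0,0])
# target: inner reach, azimuth 101
for r in(.40,.33): 
    g=np.array([r*np.cos(1.763),r*np.sin(1.763),.23]);print(r,g,sh(g,R,s["tool_pos"]))
E
```

```text
t 0.1 q [ 1.2791  0.2647  1.6053  0.      1.2737 -0.0369] 
pos [0.1699 0.6525 0.23  ] press [-739.7077 -271.3088  230.0312] F [ 0.5522 -0.1118  0.797 ] w 1.001
R axes in press (rows tool x,y,z)
 [[-0.4321 -0.9018  0.0001]
 [-0.9018  0.4321 -0.0021]
 [ 0.0019 -0.001  -1.    ]]
R world cols [[-0.9677  0.2521 -0.0006]
 [ 0.2521  0.9677 -0.002 ]
 [ 0.0001 -0.0021 -1.    ]]
cam in tool [[-0.0001 -0.9511 -0.309   0.079 ]
 [ 1.     -0.0001 -0.      0.0004]
 [ 0.     -0.309   0.9511 -0.143 ]
 [ 0.      0.      0.      1.    ]]
red cap top (array([0.5955, 0.1759, 0.094 ]), [np.float64(0.0016522145727093348), np.float64(0.0016522145727095746)]) [-190.5701   55.4634   94.0375]
brown bottle (array([0.6337, 0.3695, 0.1389]), [np.float64(0.0009715308813862537), np.float64(0.0009715308813863448)]) [-373.4051  129.9111  138.9382]
0.4 [-0.0764  0.3926  0.23  ] [ 172.8705 -313.6166    0.7092]
0.33 [-0.063   0.3239  0.23  ] [ 142.6107 -376.7381    0.8398]
```

Call:
play_rows([
  [0.029, -0.052, 0, 0, 85],
  [0.029, -0.052, 0, 0, 85],
  [0.029, -0.052, 0, 0, 85],
  [0.029, -0.052, 0, 0, 85],
  [0.029, -0.052, 0, 0, 85],
])

```text
time: 0.72
tool_pos: [-0.0368, 0.4363, 0.2308]
tcp_rot: [-0.4, -3.116, 0.001]
wrist_force: [-0.9, 0.8, 1.3]
width: 0.998
```

Call:
play_rows([
  [0.02, -0.05, 0, 0, 85],
  [0.0, -0.04, 0, 0, 85],
  [-0.01, -0.04, 0, 0, 85],
  [-0.01, -0.04, 0, 0, 85],
  [0, 0, 0, 0, 85],
])

```text
time: 1.35
tool_pos: [-0.0786, 0.2717, 0.2307]
tcp_rot: [-0.397, -3.116, -0.001]
wrist_force: [-0.6, 0.5, 0.5]
width: 0.995
```

```bash
python3 -c "
from h import *
st()"
```

```text
t 1.35 q [ 1.7641 -0.5666  2.3222  0.0001  1.3854  0.4468] 
pos [-0.0786  0.2717  0.2307] press [-413.2453 -587.9345  230.6969] F [-0.6106  0.5179  0.4716] w 0.995
R axes in press (rows tool x,y,z)
 [[-0.4309 -0.9024  0.0004]
 [-0.9024  0.4309  0.0006]
 [-0.0007 -0.0001 -1.    ]]
```

Call:
play_rows([
  [-0.015, -0.026, 0, 0, 85],
  [-0.015, -0.026, 0, 0, 85],
  [-0.015, -0.026, 0, 0, 85],
  [0, 0, 0, 0, 85],
])

```text
time: 1.85
tool_pos: [-0.0544, 0.1868, 0.2313]
tcp_rot: [-0.4, -3.116, -0.003]
wrist_force: [-0.6, 0.7, 0.8]
width: 0.994
```

```bash
python3 -c "
from h import *
st()"
```

```text
t 1.85 q [ 1.7263 -0.8174  2.4264 -0.0001  1.5305  0.4111] 
pos [-0.0544  0.1868  0.2313] press [-325.3659 -580.43    231.3354] F [-0.6011  0.7149  0.7612] w 0.994
R axes in press (rows tool x,y,z)
 [[-0.4327 -0.9015  0.0007]
 [-0.9015  0.4327  0.0019]
 [-0.002   0.0002 -1.    ]]
```

Call:
play_rows([
  [0, 0, -0.05, 0, 85],
  [0, 0, -0.05, 0, 85],
  [0, 0, -0.05, 0, 85],
  [0, 0, 0, 0, 85],
])

```text
time: 2.35
tool_pos: [-0.0551, 0.1897, 0.3856]
tcp_rot: [-0.399, -3.114, -0.011]
wrist_force: [0.2, -0.3, -1.5]
width: 0.998
```

```bash
python3 -c "
from h import *
st()"
```

```text
t 2.35 q [ 1.7271 -0.7807  2.1395 -0.      1.7756  0.4113] 
pos [-0.0551  0.1897  0.3856] press [-328.3383 -580.5076  385.5846] F [ 0.167  -0.2605 -1.5248] w 0.998
R axes in press (rows tool x,y,z)
 [[-0.4322 -0.9018  0.0028]
 [-0.9017  0.4323  0.0066]
 [-0.0072  0.0003 -1.    ]]
```

Call:
play_rows([
  [0, 0, 0, 0.029, 85],
  [0, 0, 0, 0.029, 85],
  [0, 0, 0, 0.029, 85],
  [0, 0, 0, 0.029, 85],
  [0, 0, 0, 0.029, 85],
])

```text
time: 2.98
tool_pos: [-0.0548, 0.1876, 0.38]
tcp_rot: [1.737, 2.616, -0.002]
wrist_force: [0.8, 0.8, 0.0]
width: 0.992
```

Call:
play_rows([
  [0, 0, 0, 0.029, 85],
  [0, 0.055, 0, 0.005, 85],
  [0, 0.055, 0, 0, 85],
  [0, 0.055, 0, 0, 85],
  [0, 0.055, 0, 0, 85],
])

```text
time: 3.6
tool_pos: [0.1471, 0.2302, 0.3801]
tcp_rot: [-1.993, -2.428, 0.0]
wrist_force: [-0.1, 0.8, 0.8]
width: 0.993
```

Call:
play_rows([
  [0, 0.055, 0, 0, 85],
  [0, 0.055, 0, 0, 85],
  [0, 0.05, 0, 0, 85],
  [-0.056, 0, 0, 0, 85],
  [-0.056, 0, 0, 0, 85],
])

```text
time: 4.22
tool_pos: [0.3251, 0.1503, 0.3785]
tcp_rot: [-1.989, -2.429, 0.007]
wrist_force: [1.0, -0.2, 0.0]
width: 0.998
```

```bash
python3 -c "
from h import *
st()"
```

```text
t 4.22 q [ 0.3639 -0.4165  1.9739 -0.0003  1.5892  0.1655] 
pos [0.3251 0.1503 0.3785] press [-217.1253 -214.8665  378.5236] F [ 1.0268 -0.2439  0.0033] w 0.998
R axes in press (rows tool x,y,z)
 [[-1.     -0.0064 -0.0011]
 [-0.0064  1.     -0.0049]
 [ 0.0011 -0.0049 -1.    ]]
```

Call:
play_rows([
  [-0.056, 0, 0, 0, 85],
  [-0.056, 0, 0, 0, 85],
  [-0.056, 0, 0, 0, 85],
  [-0.056, 0, 0, 0, 85],
  [-0.056, 0, 0, 0, 85],
])

```text
time: 4.85
tool_pos: [0.379, -0.1256, 0.3796]
tcp_rot: [-1.992, -2.428, 0.0]
wrist_force: [1.0, -0.3, 0.7]
width: 0.997
```

Call:
play_rows([
  [-0.056, -0.01, 0, 0, 85],
  [-0.056, -0.02, 0, 0, 85],
  [-0.056, -0.02, 0, 0, 85],
  [-0.05, -0.03, 0, 0, 85],
  [-0.05, -0.03, 0, 0, 85],
])

```text
time: 5.48
tool_pos: [0.3226, -0.4101, 0.3788]
tcp_rot: [-1.991, -2.427, -0.001]
wrist_force: [1.3, 0.2, 0.0]
width: 0.994
```

Call:
play_rows([
  [-0.05, -0.035, 0, 0, 85],
  [-0.04, -0.045, 0, 0, 85],
  [-0.03, -0.05, 0, 0, 85],
  [-0.03, -0.05, 0, 0, 85],
  [-0.03, -0.05, 0, 0, 85],
])

```text
time: 6.1
tool_pos: [0.1313, -0.6311, 0.3783]
tcp_rot: [-1.991, -2.428, -0.003]
wrist_force: [0.6, 0.0, -0.4]
width: 0.995
```

```bash
python3 -c "
from h import *
st()"
```

```text
t 6.1 q [-1.4045  0.1563  1.4678  0.0002  1.5199 -1.6014] 
pos [ 0.1313 -0.6311  0.3783] press [ 513.029  -554.1987  378.2936] F [ 0.6088  0.0028 -0.3729] w 0.995
R axes in press (rows tool x,y,z)
 [[-1.     -0.005   0.0024]
 [-0.005   1.      0.0003]
 [-0.0024  0.0003 -1.    ]]
```

Now push past the outer reach to learn how the tool behaves there.

Call:
play_rows([
  [-0.05, 0, 0, 0, 85],
  [-0.05, 0, 0, 0, 85],
  [-0.05, 0, 0, 0, 85],
  [-0.05, 0, 0, 0, 85],
  [-0.05, 0, 0, 0, 85],
])

```text
time: 6.72
tool_pos: [0.182, -0.8767, 0.3774]
tcp_rot: [-1.991, -2.428, -0.002]
wrist_force: [-0.8, -1.7, 1.5]
width: 0.992
```

Call:
play_rows([
  [-0.05, 0, 0, 0, 85],
  [-0.05, 0, 0, 0, 85],
  [-0.05, 0, 0, 0, 85],
  [0, 0, 0, 0, 85],
])

```text
time: 7.22
tool_pos: [0.199, -0.9635, 0.3464]
tcp_rot: [1.971, 2.403, -0.042]
wrist_force: [-0.1, -0.3, -0.2]
width: 0.991
```

```bash
python3 -c "
from h import *
st()"
```

```text
t 7.22 q [-1.393   0.9756  0.3155  0.0014  1.8073 -1.5896] 
pos [ 0.199  -0.9635  0.3464] press [ 852.2255 -551.1755  346.4012] F [-0.0503 -0.3    -0.1937] w 0.991
R axes in press (rows tool x,y,z)
 [[-0.9991 -0.005  -0.0431]
 [-0.005   1.      0.0005]
 [ 0.0431  0.0007 -0.9991]]
```

Call:
play_rows([
  [-0.06, 0, 0, 0, 85],
  [-0.06, 0, 0, 0, 85],
  [-0.06, 0, 0, 0, 85],
  [-0.06, 0, 0, 0, 85],
  [-0.06, 0, 0, 0, 85],
])

```text
time: 7.85
tool_pos: [0.2163, -1.0554, 0.3098]
tcp_rot: [1.86, 2.269, -0.237]
wrist_force: [-0.4, -0.4, 0.2]
width: 0.998
```

```bash
python3 -c "
from h import *
st()"
```

```text
t 7.85 q [-1.3939  1.0267  0.311   0.0065  1.5487 -1.5903] 
pos [ 0.2163 -1.0554  0.3098] press [ 945.7553 -551.6863  309.8267] F [-0.4047 -0.4483  0.1808] w 0.998
R axes in press (rows tool x,y,z)
 [[-0.9676 -0.0048 -0.2525]
 [-0.0054  1.      0.0014]
 [ 0.2525  0.0027 -0.9676]]
```

Call:
play_rows([
  [-0.06, 0, 0, 0, 85],
  [-0.06, 0, 0, 0, 85],
  [-0.06, 0, 0, 0, 85],
  [-0.06, 0, 0, 0, 85],
  [-0.06, 0, 0, 0, 85],
])

```text
time: 8.48
tool_pos: [0.2293, -1.1257, 0.3275]
tcp_rot: [1.745, 2.127, -0.411]
wrist_force: [0.3, -0.2, -0.9]
width: 1.001
```

```bash
python3 -c "
from h import *
st()"
```

```text
t 8.47 q [-1.3951  1.0348  0.311   0.0122  1.3306 -1.5923] 
pos [ 0.2293 -1.1257  0.3275] press [1017.1622 -552.3218  327.459 ] F [ 0.3015 -0.2104 -0.9146] w 1.001
R axes in press (rows tool x,y,z)
 [[-0.8937 -0.004  -0.4487]
 [-0.0056  1.      0.0022]
 [ 0.4487  0.0045 -0.8937]]
```

26.7°; continue.

Call:
play_rows([
  [-0.06, 0, 0, 0, 85],
  [-0.06, 0, 0, 0, 85],
  [-0.06, 0, 0, 0, 85],
  [-0.06, 0, 0, 0, 85],
  [-0.06, 0, 0, 0, 85],
])

```text
time: 9.1
tool_pos: [0.2377, -1.1717, 0.398]
tcp_rot: [1.626, 1.983, -0.563]
wrist_force: [-0.3, 0.9, 0.1]
width: 0.995
```

Call:
play_rows([
  [-0.06, 0, 0, 0, 85],
  [-0.03, 0, 0, 0, 85],
  [0, 0, 0, 0, 85],
])

```text
time: 9.48
tool_pos: [0.2391, -1.1796, 0.429]
tcp_rot: [1.591, 1.94, -0.604]
wrist_force: [-0.3, 0.3, -0.6]
width: 0.994
```

```bash
python3 -c "
from h import *
s,R=st()
print(sh(p2w([400,-250,450])*0+p2w([.4,-.25,.45]),R,s['tool_pos']))"
```

```text
t 9.47 q [-1.3968  0.9838  0.3112  0.0204  1.1171 -1.5958] 
pos [ 0.2391 -1.1796  0.429 ] press [1071.9868 -553.0453  429.0269] F [-0.3175  0.2788 -0.5511] w 0.994
R axes in press (rows tool x,y,z)
 [[-0.7454 -0.0027 -0.6666]
 [-0.0062  1.      0.0029]
 [ 0.6666  0.0063 -0.7454]]
[ 486.0927  307.2587 -461.6801]
```

Call:
play_rows([
  [0.04, 0.0255, -0.038, 0, 85],
  [0.04, 0.0255, -0.038, 0, 85],
  [0.04, 0.0255, -0.038, 0, 85],
  [0.04, 0.0255, -0.038, 0, 85],
  [0.04, 0.0255, -0.038, 0, 85],
])

```text
time: 10.1
tool_pos: [0.3073, -0.9, 0.4367]
tcp_rot: [1.593, 1.942, -0.602]
wrist_force: [0.3, -0.5, -0.3]
width: 0.999
```

Call:
play_rows([
  [0.04, 0.0255, -0.038, 0, 85],
  [0.04, 0.0255, -0.038, 0, 85],
  [0.04, 0.0255, -0.038, 0, 85],
  [0.04, 0.0255, -0.038, 0, 85],
  [0.04, 0.0255, -0.038, 0, 85],
])

```text
time: 10.72
tool_pos: [0.3779, -0.6049, 0.4462]
tcp_rot: [1.594, 1.941, -0.602]
wrist_force: [0.2, -0.3, 0.2]
width: 0.995
```

```bash
python3 -c "
from h import *
s,R=st()
print(sh(p2w([-.2,-.15,.43]),R,s['tool_pos']))"
```

```text
t 10.72 q [-0.9006 -0.1192  1.7833 -0.4114  0.8503 -0.9234] 
pos [ 0.3779 -0.6049  0.4462] press [ 534.3599 -307.1446  446.2193] F [ 0.1752 -0.2872  0.196 ] w 0.995
R axes in press (rows tool x,y,z)
 [[-0.7472 -0.0017 -0.6645]
 [-0.0052  1.      0.0033]
 [ 0.6645  0.0059 -0.7472]]
[ 559.2679  160.8793 -474.9518]
```

Call:
play_rows([
  [0.043, 0.0124, -0.0365, 0, 85],
  [0.043, 0.0124, -0.0365, 0, 85],
  [0.043, 0.0124, -0.0365, 0, 85],
  [0.043, 0.0124, -0.0365, 0, 85],
  [0.043, 0.0124, -0.0365, 0, 85],
])

```text
time: 11.35
tool_pos: [0.3826, -0.3167, 0.4399]
tcp_rot: [1.594, 1.94, -0.602]
wrist_force: [1.0, 1.0, 0.6]
width: 0.994
```

Call:
play_rows([
  [0.043, 0.0124, -0.0365, 0, 85],
  [0.043, 0.0124, -0.0365, 0, 85],
  [0.043, 0.0124, -0.0365, 0, 85],
  [0.043, 0.0124, -0.0365, 0, 85],
  [0.043, 0.0124, -0.0365, 0, 85],
])

```text
time: 11.98
tool_pos: [0.3884, -0.0278, 0.4338]
tcp_rot: [1.592, 1.941, -0.601]
wrist_force: [2.0, 0.2, -0.3]
width: 0.994
```

Call:
play_rows([
  [0.043, 0.0124, -0.0365, 0, 85],
  [0.043, 0.0124, -0.0365, 0, 85],
  [0.043, 0.0124, -0.0365, 0, 85],
  [0, 0, 0, 0, 85],
])

```text
time: 12.48
tool_pos: [0.3924, 0.1467, 0.4284]
tcp_rot: [1.587, 1.946, -0.604]
wrist_force: [0.4, -0.6, 0.2]
width: 0.997
```

```bash
python3 -c "
from h import *
s,R=st()
print(sh(p2w([-.18,.1,.2]),R,s['tool_pos']))
c=camera_info('wrist')
print(proj('wrist',np.array([p2w([-.07,.12,.141]),p2w([-.07,.16,.141])])))"
```

```text
t 12.47 q [ 0.7745 -0.1043  1.8018 -0.6184  1.8366  0.5271] 
pos [0.3924 0.1467 0.4284] press [-200.6683 -149.4684  428.4315] F [ 0.4324 -0.5886  0.2058] w 0.997
R axes in press (rows tool x,y,z)
 [[-0.7467 -0.0075 -0.6652]
 [-0.0103  0.9999  0.0003]
 [ 0.6651  0.0071 -0.7467]]
[134.6453 249.1671 186.0887]
[[564.7812 100.9929]
 [602.8631 101.1793]]
```

Call:
play_rows([
  [0.0187, 0.045, 0.021, 0, 85],
  [0.0187, 0.045, 0.021, 0, 85],
  [0.0187, 0.045, 0.021, 0, 85],
  [0.0187, 0.045, 0.021, 0, 85],
  [0.0187, 0.045, 0.021, 0, 85],
])

```text
time: 13.1
tool_pos: [0.6145, 0.1865, 0.2894]
tcp_rot: [1.594, 1.94, -0.603]
wrist_force: [0.3, 0.1, 0.3]
width: 0.993
```

Call:
play_rows([
  [0.0187, 0.045, 0.021, 0, 85],
  [0, 0, 0, 0, 85],
])

```text
time: 13.35
tool_pos: [0.658, 0.1943, 0.2567]
tcp_rot: [1.593, 1.942, -0.613]
wrist_force: [-1.2, 0.4, -0.7]
width: 0.996
```

```bash
python3 -c "
from h import *
s,R=st()
import pickle
c=camera_info('wrist');im=read_camera('wrist');pickle.dump(c,open('w1.pkl','wb'));cv2.imwrite('pics/w1.png',im[:,:,::-1])"
```

```text
t 13.35 q [ 0.5686  0.4336  1.4967 -0.6686  1.5388  0.5086] 
pos [0.658  0.1943 0.2567] press [-196.7622  120.3421  256.703 ] F [-1.2181  0.3833 -0.6893] w 0.996
R axes in press (rows tool x,y,z)
 [[-0.7454 -0.005  -0.6666]
 [-0.0031  1.     -0.0041]
 [ 0.6666 -0.0009 -0.7454]]
```

View pics/w1.png

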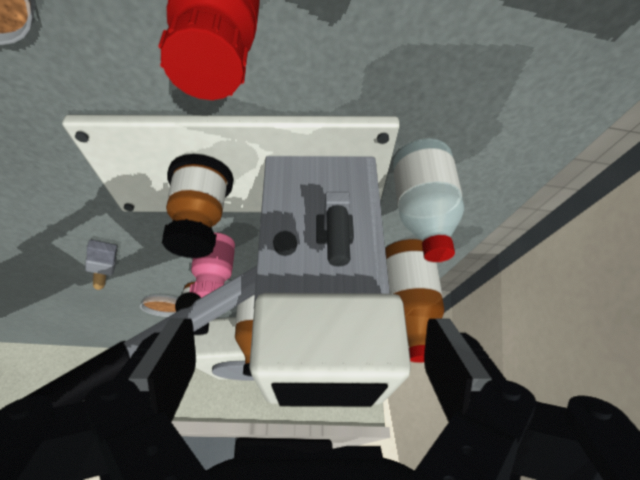

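```bash
python3 -c "
from h import *
import pickle
c=pickle.load(open('w1.pkl','rb'))
for n,uv,z in [('mid',(338.5,234),.141),('top',(339,262),.166),('bot',(338,207),.116),('left',(328,235),.141),('right',(349,235),.141),('edgeL',(255,296),.185),('edgeM',(330,295),.185),('edgeR',(404,295),.185)]:
    print(n,w2p(plane('wrist',uv,z,c))*1000)
im=cv2.imread('pics/w1.png'); 
print(im[280:305,330].tolist()); print(im[195:275:3,338].mean(1)); print(im[235,318:360].mean(1))
"
```

```text
mid [-76.1606 143.8012 141.    ]
top [-75.261  143.4169 166.    ]
bot [-78.4548 144.0652 116.    ]
left [-74.5508 135.4021 141.    ]
right [-74.688 152.399 141.   ]
edgeL [-52.2007  76.8846 185.    ]
edgeM [-54.8546 136.9555 185.    ]
edgeR [-55.4937 195.7987 185.    ]
[[80, 77, 75], [79, 77, 75], [80, 77, 75], [80, 77, 74], [80, 77, 74], [80, 77, 74], [79, 77, 74], [80, 77, 75], [79, 77, 75], [80, 77, 74], [79, 77, 74], [79, 77, 74], [81, 80, 78], [89, 91, 89], [103, 110, 107], [119, 127, 125], [136, 144, 142], [152, 162, 159], [167, 177, 175], [176, 188, 185], [179, 190, 188], [179, 191, 187], [181, 192, 188], [181, 192, 189], [182, 193, 190]]
[128.     130.     142.3333 111.3333  51.3333  53.      53.      52.
  51.6667  52.3333  52.      52.3333  52.      52.3333  52.3333  52.
  53.3333  53.      51.      53.      56.3333  56.      52.6667  49.6667
 116.3333 127.     105.    ]
[ 31.6667  34.      32.6667  32.6667  30.6667  31.3333  31.3333  31.3333
  30.3333  25.3333  28.      30.6667  36.      38.6667  42.      45.3333
  47.      50.      51.      51.      52.6667  52.6667  51.6667  54.6667
  55.3333  55.3333  53.6667  51.      50.3333  49.      45.6667  49.
  51.6667  53.3333  55.3333  76.6667 116.3333 129.3333 128.3333 130.3333
 131.     130.    ]
```

Call:
play_rows([
  [-0.0125, 0.012, 0.0125, 0, 50],
  [-0.0125, 0.012, 0.0125, 0, 50],
  [0, 0, 0.04, 0, 50],
  [0, 0, 0.04, 0, 50],
  [0, 0, 0, 0, 50],
])

```text
time: 14.02
tool_pos: [0.6972, 0.1109, 0.1986]
tcp_rot: [1.595, 1.94, -0.609]
wrist_force: [0.0, -0.5, 0.7]
width: 0.586
```

```bash
python3 -c "
from h import *
import pickle
s,R=st()
c=camera_info('wrist');im=read_camera('wrist');cv2.imwrite('pics/w2.png',im[:,:,::-1])
print(proj('wrist',[p2w([-.061,.144,z]) for z in (.116,.141,.166)],c))
print('to grasp',sh(p2w([-.054,.144,.1355]),R,s['tool_pos']))"
```

```text
t 14.03 q [ 0.4439  0.4609  1.5693 -0.7154  1.3867  0.4867] 
pos [0.6972 0.1109 0.1986] press [-107.3589  142.8954  198.5916] F [ 0.0388 -0.5432  0.709 ] w 0.586
R axes in press (rows tool x,y,z)
 [[-0.7463 -0.0023 -0.6656]
 [-0.0024  1.     -0.0008]
 [ 0.6656  0.001  -0.7463]]
[[310.972  216.1078]
 [311.0574 252.2214]
 [311.1529 292.5374]]
to grasp [ 2.1666  1.0302 82.6026]
```

View pics/w2.png

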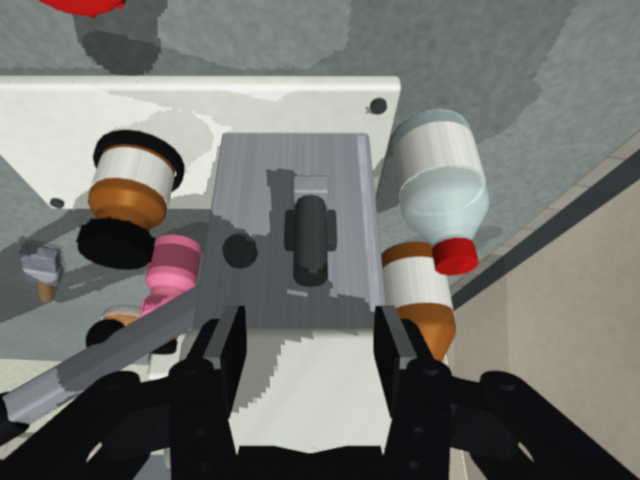

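Call:
play_rows([
  [0.002, 0.001, 0.03, 0, 50],
  [0, 0, 0.03, 0, 50],
  [0, 0, 0.012, 0, 50],
  [0, 0, 0.01, 0, 50],
  [0, 0, 0, 0, 50],
])

```text
time: 14.7
tool_pos: [0.7103, 0.0629, 0.1382]
tcp_rot: [1.593, 1.941, -0.602]
wrist_force: [-0.1, -0.5, -1.1]
width: 0.586
```

```bash
python3 -c "
from h import *
s,R=st()
im=read_camera('wrist');cv2.imwrite('pics/w3.png',im[:,:,::-1])"
```

```text
t 14.7 q [ 0.3766  0.5004  1.6329 -0.7566  1.2655  0.5142] 
pos [0.7103 0.0629 0.1382] press [-57.7783 146.6502 138.1953] F [-0.0796 -0.4928 -1.1127] w 0.586
R axes in press (rows tool x,y,z)
 [[-0.747  -0.0017 -0.6648]
 [-0.0056  1.      0.0038]
 [ 0.6648  0.0066 -0.747 ]]
```

View pics/w3.png

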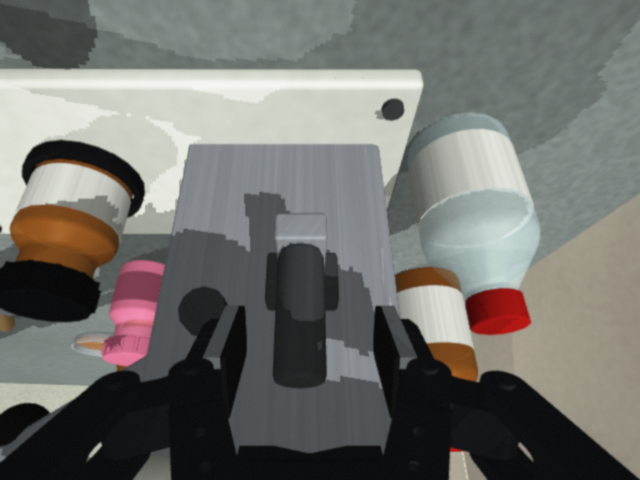

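Call:
play_rows([
  [0, -0.0028, 0.004, 0, 50],
  [0, 0, 0, 0, 10],
  [0, 0, 0, 0, 10],
  [0, 0, 0, 0, 10],
  [0, 0, 0, 0, 10],
], squeeze=60)

```text
time: 15.38
tool_pos: [0.7075, 0.0597, 0.1349]
tcp_rot: [1.593, 1.941, -0.603]
wrist_force: [-3.6, 1.4, 2.7]
width: 0.195
```

Call:
play_rows([
  [0, 0, 0, 0, 10],
  [0, 0, 0, 0, 10],
])

```text
time: 15.62
tool_pos: [0.7076, 0.0597, 0.1349]
tcp_rot: [1.593, 1.941, -0.603]
wrist_force: [-3.5, 1.3, 3.7]
width: 0.19
```

```bash
python3 -c "
from h import *
s,R=st()"
```

```text
t 15.62 q [ 0.3738  0.4982  1.6432 -0.7589  1.2589  0.5179] 
pos [0.7076 0.0597 0.1349] press [-55.1829 143.333  134.8827] F [-3.542   1.2511  3.7349] w 0.19
R axes in press (rows tool x,y,z)
 [[-0.747  -0.002  -0.6649]
 [-0.0052  1.      0.0029]
 [ 0.6648  0.0056 -0.747 ]]
```

Call:
play_rows([
  [0.0075, 0, -0.0066, 0, 10],
  [0.0075, 0, -0.0066, 0, 10],
  [0.0075, 0, -0.0066, 0, 10],
  [0.0075, 0, -0.0066, 0, 10],
  [0, 0, 0, 0, 10],
])

```text
time: 16.25
tool_pos: [0.6996, 0.1006, 0.1348]
tcp_rot: [1.593, 1.942, -0.602]
wrist_force: [-5.9, 0.0, 5.8]
width: 0.195
```

```bash
python3 -c "
from h import *
s,R=st()"
```

```text
t 16.25 q [ 0.4299  0.5141  1.6188 -0.7374  1.2961  0.5475] 
pos [0.6996 0.1006 0.1348] press [-96.8035 143.3021 134.7933] F [-5.888   0.0012  5.8045] w 0.195
R axes in press (rows tool x,y,z)
 [[-0.7474 -0.0025 -0.6644]
 [-0.0062  1.      0.0032]
 [ 0.6644  0.0065 -0.7474]]
```

Call:
play_rows([
  [0.0022, 0, -0.002, 0, 10],
  [0.0022, 0, -0.002, 0, 10],
  [0, 0, 0, 0, 10],
])

```text
time: 16.62
tool_pos: [0.699, 0.1033, 0.1348]
tcp_rot: [1.591, 1.939, -0.606]
wrist_force: [-1.5, -7.5, 4.0]
width: 0.191
```

```bash
python3 -c "
from h import *
s,R=st();print(P@s['wrist_force'])"
```

```text
t 16.62 q [ 0.4346  0.5171  1.6159 -0.7382  1.3016  0.5515] 
pos [0.699  0.1033 0.1348] press [-99.5724 143.2133 134.7979] F [-1.5396 -7.4859  4.0253] w 0.191
R axes in press (rows tool x,y,z)
 [[-0.7451 -0.0023 -0.667 ]
 [-0.0053  1.      0.0024]
 [ 0.667   0.0053 -0.7451]]
[ 7.0546 -2.9397  4.0253]
```

Call:
play_rows([
  [0.0022, 0, -0.002, 0, 10],
  [0, 0, 0, 0, 10],
])

```text
time: 16.88
tool_pos: [0.6989, 0.1033, 0.1349]
tcp_rot: [1.59, 1.936, -0.609]
wrist_force: [2.3, -17.4, 2.5]
width: 0.191
```

```bash
python3 -c "
from h import *
s,R=st();print(P@s['wrist_force'])"
```

```text
t 16.88 q [ 0.4359  0.519   1.6147 -0.7404  1.3049  0.5536] 
pos [0.6989 0.1033 0.1349] press [-99.6687 143.1342 134.8653] F [  2.2649 -17.3993   2.4739] w 0.191
R axes in press (rows tool x,y,z)
 [[-0.7426 -0.0022 -0.6697]
 [-0.0043  1.      0.0015]
 [ 0.6697  0.004  -0.7426]]
[17.5118 -1.0966  2.4739]
```

Call:
play_rows([
  [0, 0, 0, 0, 50],
  [0, 0, 0, 0, 50],
  [0, 0, 0, 0, 50],
  [0, 0, -0.02, 0, 50],
  [0, 0, -0.04, 0, 50],
])

```text
time: 17.5
tool_pos: [0.6893, 0.1469, 0.1789]
tcp_rot: [1.593, 1.942, -0.606]
wrist_force: [0.2, -0.0, 1.1]
width: 0.586
```

Call:
play_rows([
  [0, 0, -0.04, 0, 50],
  [0, 0, 0, 0, 50],
])

```text
time: 17.75
tool_pos: [0.6867, 0.1768, 0.2141]
tcp_rot: [1.592, 1.941, -0.591]
wrist_force: [1.1, -0.7, 0.8]
width: 0.584
```

```bash
python3 -c "
from h import *
s,R=st();c=camera_info('wrist')
im=read_camera('wrist');cv2.imwrite('pics/w4.png',im[:,:,::-1])
print(proj('wrist',[p2w([x,.144,.141]) for x in (-.061,-.106)],c))
print('up',R.T@P.T@[0,0,130],'then',R.T@P.T@[0,-233,0],R.T@P.T@[174,0,0])"
```

```text
t 17.75 q [ 0.5294  0.4806  1.5086 -0.6873  1.4541  0.5233] 
pos [0.6867 0.1768 0.2141] press [-174.0803  145.2104  214.1119] F [ 1.0841 -0.6964  0.7708] w 0.584
R axes in press (rows tool x,y,z)
 [[-0.7488  0.0006 -0.6628]
 [-0.0093  0.9999  0.0113]
 [ 0.6627  0.0146 -0.7487]]
[[305.0936 278.6666]
 [305.0578 248.1744]]
up [-86.1585   1.4737 -97.3373] then [  -0.1336 -232.975    -3.4089] [-130.2971   -1.6125  115.3086]
```

View pics/w4.png

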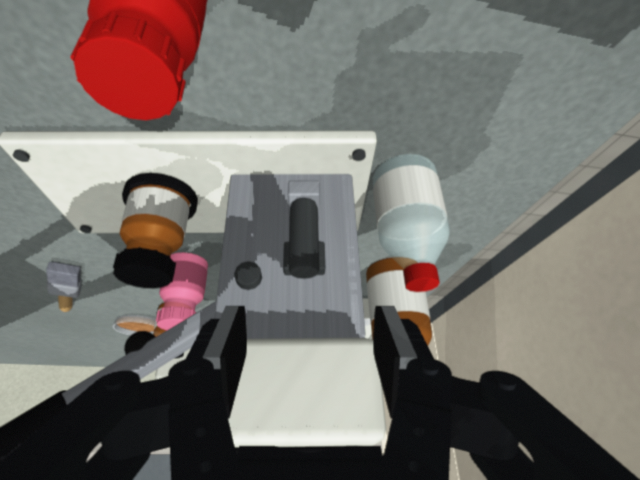

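Call:
play_rows([
  [-0.0287, 0, -0.0324, 0, 0],
  [-0.0287, 0, -0.0324, 0, 0],
  [-0.0287, 0, -0.0324, 0, 0],
  [0, -0.057, 0, 0, 0],
  [0, -0.057, 0, 0, 0],
])

```text
time: 18.42
tool_pos: [0.5715, 0.1496, 0.3378]
tcp_rot: [1.594, 1.941, -0.604]
wrist_force: [0.3, 0.5, 0.5]
width: 0.0
```

Call:
play_rows([
  [0, -0.057, 0, 0, 0],
  [0, -0.056, 0, 0, 0],
  [-0.045, 0, 0.04, 0, 0],
  [-0.045, 0, 0.04, 0, 0],
  [-0.0445, 0, 0.039, 0, 0],
])

```text
time: 19.05
tool_pos: [0.4965, -0.0496, 0.3377]
tcp_rot: [1.591, 1.943, -0.604]
wrist_force: [1.6, 0.1, 0.1]
width: -0.003
```

Call:
play_rows([
  [0, 0, 0, 0, 0],
])

```text
time: 19.18
tool_pos: [0.4957, -0.0518, 0.338]
tcp_rot: [1.599, 1.937, -0.607]
wrist_force: [0.3, -0.1, -0.4]
width: 0.001
```

```bash
python3 -c "
from h import *
s,R=st()
print('to contact',sh(p2w([.007,-.082,.29]),R,s['tool_pos']))
im=read_camera('side');cv2.imwrite('pics/s4.png',cv2.resize(im[100:320,200:440,::-1],None,fx=2.5,fy=2.5))"
```

```text
t 19.18 q [ 0.3189 -0.1151  1.9752 -0.7291  1.4374  0.2883] 
pos [ 0.4957 -0.0518  0.338 ] press [ 13.9088 -85.9289 338.002 ] F [ 0.3269 -0.1139 -0.3882] w 0.001
R axes in press (rows tool x,y,z)
 [[-0.7464  0.0014 -0.6655]
 [ 0.0005  1.      0.0016]
 [ 0.6655  0.0008 -0.7464]]
to contact [37.1073  3.8509 31.2342]
```

View pics/s4.png

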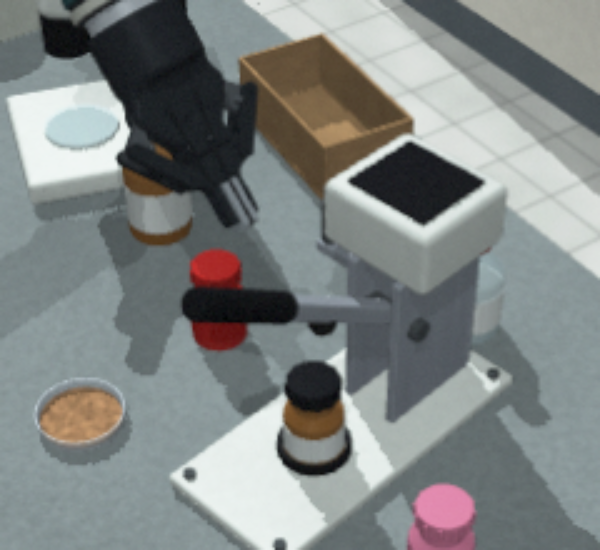

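Call:
play_rows([
  [0.0185, 0.002, 0.0155, 0, 0],
  [0.0185, 0.002, 0.0155, 0, 0],
  [0.0033, 0, 0.0037, 0, 0],
  [0.0033, 0, 0.0037, 0, 0],
  [0, 0, 0, 0, 0],
])

```text
time: 19.85
tool_pos: [0.5, -0.0397, 0.2811]
tcp_rot: [1.592, 1.942, -0.603]
wrist_force: [-1.2, -0.4, -0.7]
width: 0.003
```

```bash
cat >l.py <<'E'
from h import *
s,R=st();p=w2p(s['tool_pos'])*1000;print('F press',P@s['wrist_force'])
phi=np.arcsin(np.clip((p[2]-7.4-14-125)/220,-1,1));print('phi deg ~',np.degrees(phi))
im=read_camera('side');h=cv2.cvtColor(im,cv2.COLOR_RGB2GRAY)
print('down 10mm tool:',R.T@P.T@[0,0,-10],'-y 10:',R.T@P.T@[0,-10,0],'+x10',R.T@P.T@[10,0,0])
E
python3 l.py
```

```text
t 19.85 q [ 0.3399 -0.0601  2.0315 -0.7385  1.3626  0.3747] 
pos [ 0.5    -0.0397  0.2811] press [  2.8067 -79.3837 281.1039] F [-1.2042 -0.3857 -0.7042] w 0.003
R axes in press (rows tool x,y,z)
 [[-0.7468 -0.0029 -0.665 ]
 [-0.0063  1.      0.0027]
 [ 0.665   0.0063 -0.7468]]
F press [ 0.1489 -1.2556 -0.7042]
phi deg ~ 37.75529222997033
down 10mm tool: [ 6.6503 -0.0275  7.4681] -y 10: [ 0.029  -9.9998 -0.0626] +x10 [-7.4681 -0.0633  6.6501]
```

Call:
play_rows([
  [0.0036, -0.005, 0.01, 0, 0],
  [0.0066, -0.006, 0.0075, 0, 0],
  [0.0066, -0.006, 0.0075, 0, 0],
  [0.0066, -0.006, 0.0075, 0, 0],
  [0.0066, -0.005, 0.0075, 0, 0],
])

```text
time: 20.52
tool_pos: [0.4731, -0.0498, 0.2314]
tcp_rot: [1.593, 1.94, -0.602]
wrist_force: [-0.3, 2.3, 5.5]
width: 0.001
```

```bash
python3 l.py
```

```text
t 20.52 q [ 0.3387 -0.0696  2.1381 -0.7556  1.2903  0.4435] 
pos [ 0.4731 -0.0498  0.2314] press [   7.6255 -107.6968  231.3888] F [-0.2907  2.3192  5.5169] w 0.001
R axes in press (rows tool x,y,z)
 [[-0.7467 -0.0013 -0.6651]
 [-0.0054  1.      0.0041]
 [ 0.6651  0.0066 -0.7467]]
F press [-2.3321  0.1571  5.5169]
phi deg ~ 22.725252570638666
down 10mm tool: [ 6.6513 -0.0409  7.4671] -y 10: [ 0.013  -9.9998 -0.0664] +x10 [-7.4672 -0.0539  6.6511]
```

Call:
play_rows([
  [0.0066, -0.003, 0.0075, 0, 0],
  [0.0066, -0.002, 0.0075, 0, 0],
  [0.0066, -0.002, 0.0075, 0, 0],
  [0.0066, -0.002, 0.0075, 0, 0],
  [0.0066, -0.001, 0.0075, 0, 0],
])

```text
time: 21.2
tool_pos: [0.4631, -0.0524, 0.1813]
tcp_rot: [1.593, 1.94, -0.605]
wrist_force: [-3.2, 1.0, 6.0]
width: 0.003
```

```bash
python3 l.py
```

```text
t 21.2 q [ 0.3409 -0.0263  2.2014 -0.7788  1.2171  0.5222] 
pos [ 0.4631 -0.0524  0.1813] press [   8.2096 -118.0827  181.2751] F [-3.2405  1.0496  5.9527] w 0.003
R axes in press (rows tool x,y,z)
 [[-0.7463 -0.0018 -0.6656]
 [-0.0043  1.      0.0022]
 [ 0.6656  0.0045 -0.7463]]
F press [-1.6486 -2.9807  5.9527]
phi deg ~ 9.12119593019483
down 10mm tool: [ 6.6564 -0.0215  7.4627] -y 10: [ 0.0181 -9.9999 -0.045 ] +x10 [-7.4627 -0.0434  6.6563]
```

Slow down: 4 mm per row.

Call:
play_rows([
  [0.0033, -0.0005, 0.0037, 0, 0],
  [0.0033, -0.0005, 0.0037, 0, 0],
  [0.0033, 0, 0.0037, 0, 0],
  [0.0033, 0, 0.0037, 0, 0],
  [0, 0, 0, 0, 0],
])

```text
time: 21.88
tool_pos: [0.462, -0.0527, 0.1622]
tcp_rot: [1.594, 1.939, -0.607]
wrist_force: [-4.3, 1.0, 8.5]
width: -0.002
```

```bash
python3 l.py
```

```text
t 21.88 q [ 0.3414 -0.0001  2.2175 -0.7903  1.1887  0.5547] 
pos [ 0.462  -0.0527  0.1622] press [   8.2992 -119.1682  162.2389] F [-4.2877  0.9809  8.4626] w -0.002
R axes in press (rows tool x,y,z)
 [[-0.7458 -0.0017 -0.6662]
 [-0.0036  1.      0.0014]
 [ 0.6662  0.0035 -0.7458]]
F press [-1.781  -4.0217  8.4626]
phi deg ~ 4.128569625746622
down 10mm tool: [ 6.6622 -0.0143  7.4575] -y 10: [ 0.0172 -9.9999 -0.0346] +x10 [-7.4575 -0.0358  6.6621]
```

Call:
play_rows([
  [0.0027, 0, 0.003, 0, 0],
  [0.0027, 0, 0.003, 0, 0],
  [0, 0, 0, 0, 0],
])

```text
time: 22.3
tool_pos: [0.4615, -0.0529, 0.1547]
tcp_rot: [1.594, 1.938, -0.608]
wrist_force: [-7.3, 3.3, 12.3]
width: -0.002
```

```bash
python3 l.py | grep -E "pos|F press|phi"
```

```text
pos [ 0.4615 -0.0529  0.1547] press [   8.4024 -119.7196  154.7087] F [-7.3304  3.287  12.253 ] w -0.002
F press [-4.6253 -6.5686 12.253 ]
phi deg ~ 2.164393567771993
```

Call:
play_rows([
  [0.002, 0, 0.0022, 0, 0],
  [0, 0, 0, 0, 0],
])

```text
time: 22.6
tool_pos: [0.4616, -0.053, 0.152]
tcp_rot: [1.594, 1.938, -0.608]
wrist_force: [-7.1, 2.6, 13.0]
width: 0.002
```

```bash
python3 l.py | grep -E "pos|F press|phi"
```

```text
pos [ 0.4616 -0.053   0.152 ] press [   8.4811 -119.6613  151.9583] F [-7.1387  2.6458 12.9982] w 0.002
F press [-3.9593 -6.5027 12.9982]
phi deg ~ 1.447738269658864
```

Call:
play_rows([
  [0.0013, 0, 0.0015, 0, 0],
  [0.0013, 0, 0.0015, 0, 0],
  [0, 0, 0, 0, 0],
])

```text
time: 23.02
tool_pos: [0.4616, -0.0531, 0.1481]
tcp_rot: [1.594, 1.938, -0.609]
wrist_force: [-7.5, 2.7, 14.1]
width: -0.001
```

```bash
python3 l.py | grep -E "pos|F press|phi"
```

```text
pos [ 0.4616 -0.0531  0.1481] press [   8.6068 -119.6644  148.0705] F [-7.5301  2.6885 14.0884] w -0.001
F press [-4.0759 -6.8787 14.0884]
phi deg ~ 0.4350595719973055
```

Call:
play_rows([
  [0.001, 0, 0.0011, 0, 0],
  [0, 0, 0, 0, 0],
])

```text
time: 23.32
tool_pos: [0.4615, -0.0531, 0.1466]
tcp_rot: [1.594, 1.938, -0.609]
wrist_force: [-8.6, 2.4, 13.3]
width: 0.001
```

```bash
python3 l.py | grep -E "pos|F press|phi"
```

```text
pos [ 0.4615 -0.0531  0.1466] press [   8.612  -119.7359  146.6253] F [-8.5814  2.4082 13.2908] w 0.001
F press [-4.0014 -7.9642 13.2908]
phi deg ~ 0.05868104794881258
```

Call:
play_rows([
  [0.001, 0, 0.0011, 0, 0],
  [0, 0, 0, 0, 0],
])

```text
time: 23.62
tool_pos: [0.4616, -0.0531, 0.1452]
tcp_rot: [1.594, 1.938, -0.609]
wrist_force: [-8.8, 2.2, 14.3]
width: 0.0
```

```bash
python3 l.py | grep -E "pos|F press|phi"
```

```text
pos [ 0.4616 -0.0531  0.1452] press [   8.6666 -119.6335  145.2284] F [-8.7588  2.1641 14.3461] w 0.0
F press [-3.7956 -8.1849 14.3461]
phi deg ~ -0.3051341474098439
```

Call:
play_rows([
  [0.0007, 0, 0.0008, 0, 0],
  [0, 0, 0, 0, 0],
])

```text
time: 23.92
tool_pos: [0.4615, -0.0532, 0.1442]
tcp_rot: [1.594, 1.937, -0.609]
wrist_force: [-8.3, 2.7, 14.6]
width: 0.001
```

```bash
python3 l.py | grep -E "pos|F press|phi"
```

```text
pos [ 0.4615 -0.0532  0.1442] press [   8.6896 -119.7242  144.1521] F [-8.268   2.7111 14.6236] w 0.001
F press [-4.2389 -7.5988 14.6236]
phi deg ~ -0.5854526800671953
```

Call:
play_rows([
  [0.001, 0, 0.0011, 0, 0],
  [0, 0, 0, 0, 0],
])

```text
time: 24.22
tool_pos: [0.4616, -0.0532, 0.1433]
tcp_rot: [1.594, 1.937, -0.609]
wrist_force: [-9.3, 3.8, 17.9]
width: -0.001
```

```bash
python3 l.py | grep -E "pos|F press|phi"
```

```text
pos [ 0.4616 -0.0532  0.1433] press [   8.7807 -119.6256  143.2585] F [-9.279   3.8139 17.9455] w -0.001
F press [-5.5144 -8.3808 17.9455]
phi deg ~ -0.8181759100505026
```

Call:
play_rows([
  [0.0007, 0, 0.0008, 0, 0],
  [0, 0, 0, 0, 0],
])

```text
time: 24.52
tool_pos: [0.4617, -0.0533, 0.1429]
tcp_rot: [1.595, 1.936, -0.61]
wrist_force: [-12.6, 4.4, 20.9]
width: 0.002
```

```bash
python3 l.py | grep -E "pos|F press|phi"
```

```text
pos [ 0.4617 -0.0533  0.1429] press [   8.7995 -119.6078  142.8514] F [-12.6195   4.4098  20.8569] w 0.002
F press [ -6.7367 -11.5463  20.8569]
phi deg ~ -0.9242333515441566
```

Call:
play_rows([
  [-0.0066, 0, -0.0075, 0, 0],
  [-0.0133, 0.001, -0.015, 0, 0],
  [-0.0133, 0.003, -0.015, 0, 0],
  [-0.0133, 0.005, -0.015, 0, 0],
  [-0.0133, 0.007, -0.015, 0, 0],
])

```text
time: 25.2
tool_pos: [0.4794, -0.0481, 0.2319]
tcp_rot: [1.593, 1.941, -0.6]
wrist_force: [4.6, 0.1, 2.8]
width: -0.002
```

Call:
play_rows([
  [-0.0133, 0.009, -0.015, 0, 0],
  [-0.0133, 0.01, -0.015, 0, 0],
  [-0.0166, 0, -0.0186, 0, 0],
  [-0.0266, 0, -0.03, 0, 0],
  [-0.0266, 0, -0.03, 0, 0],
])

```text
time: 25.82
tool_pos: [0.4948, -0.0449, 0.3756]
tcp_rot: [1.594, 1.944, -0.607]
wrist_force: [0.4, 0.6, 0.0]
width: 0.001
```

Call:
play_rows([
  [0.03, 0, -0.035, 0, 0],
  [0.03, 0, -0.035, 0, 0],
  [0, 0, 0, 0, 0],
])

```text
time: 26.2
tool_pos: [0.4775, 0.047, 0.3877]
tcp_rot: [1.591, 1.945, -0.604]
wrist_force: [-0.2, -0.6, -0.6]
width: -0.004
```

```bash
python3 l.py|grep -E "pos|press"; python3 - <<'E'
from h import *
a=read_camera("scene");b=read_camera("side")
cv2.imwrite("pics/e_sc.png",a[:,:,::-1]);cv2.imwrite("pics/e_si.png",b[:,:,::-1])
x=cv2.resize(a[180:330,245:445,::-1],None,fx=2,fy=2);y=cv2.resize(b[150:330,260:410,::-1],(333,400))
o=np.zeros((600,800,3),np.uint8);o[:300,:400]=x;o[:400,410:743]=y
o[300:600,:400]=cv2.resize(a[:,:,::-1],(400,300));cv2.imwrite("pics/end.png",o)
E
```

```text
pos [0.4775 0.047  0.3877] press [-86.5576 -84.9097 387.6643] F [-0.2427 -0.5618 -0.6338] w -0.004
R axes in press (rows tool x,y,z)
F press [ 0.5052 -0.3454 -0.6338]
```

View pics/end.png

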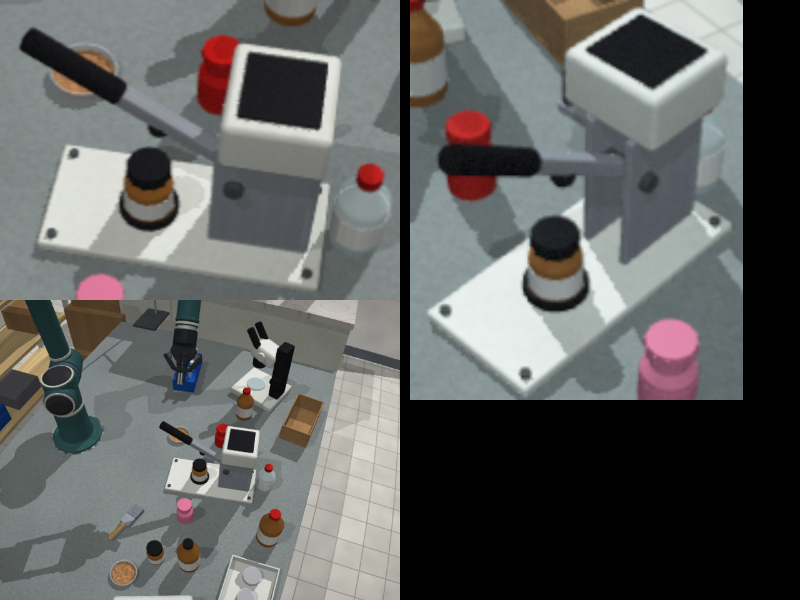

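```bash
python3 - <<'E'
from h import *
for n,e,u,v in [("scene0","e_sc",319,258),("side0","e_si",325,252)]:
    a=cv2.imread(f"pics/{n}.png").max(2).astype(int);b=cv2.imread(f"pics/{e}.png").max(2).astype(int)
    for im in(a,b):
        col=im[v-30:v+40,u-3:u+4].mean(1);d=np.where(col<70)[0]+v-30
        print(n,d.min(),d.max(),d)
    k=n[:-1]
    z=proj(k,[p2w([0,0,.109]),p2w([0,0,.100])]);print("expected shift px",z[1]-z[0])
    d=np.abs(a-b)>60;d[:, :]&=True;
    print("changed px",d.sum())
E
```

```text
scene0 252 294 [252 253 254 255 256 257 258 259 260 261 262 263 264 265 266 267 268 269
 270 271 272 291 292 293 294]
scene0 254 294 [254 255 256 257 258 259 260 261 262 263 264 265 266 267 268 269 270 271
 272 273 274 291 292 293 294]
expected shift px [-0.0276  2.3899]
changed px 7641
side0 229 289 [229 230 231 245 246 247 248 249 250 251 252 253 254 255 256 257 258 259
 260 261 262 263 264 286 287 288 289]
side0 229 289 [229 230 231 248 249 250 251 252 253 254 255 256 257 258 259 260 261 262
 263 264 265 266 267 286 287 288 289]
expected shift px [0.0153 2.808 ]
changed px 10243
```

The cap moved down 2–3 px in the two views (2.4 and 2.8 px expected for 9 mm), and the nest did not move. I'm handing in.

```bash
python3 -c "
from workcell import *
print(finish_job())"
```

```text
the job is handed in; nothing more can be done
None
```

The lock bar is out at its stop, the cap is pressed home, and the lever has risen again. I handed the job in at about 26 s of the 61 s.

- **Leaning the gripper:** the moves offer no tilt, so I drove past the arm's outer reach, where it leaned the tool. That gave about 42° to the press's -x side.
- **Lock bar:** I gripped the post and pulled until the bar stopped. The gripper had moved about 44.5 mm by then, and the pull rose to 17 N with no further travel. A wrist picture after I let go showed the post still out.
- **Lever:** I pushed the grip down in small steps with the closed fingertips. The push was 12–14.6 N while the cap moved, then rose at the hard stop. I stopped at 20.9 N vertical, which puts about 37 N on the cap. Then I raised the tool with the lever and moved clear.
- **Last checks:**
  - The cap's top moved 2 px lower in one view and 3 px in the other. A full 9 mm would show as 2.4 and 2.8 px.
  - The nest is unchanged and the lever is raised.
  - The gripper is free, with about 0 N on the wrist.
  - In the final pictures I saw no other object moved. I judged that by eye, not by measuring.
- **Disagreements:**
  - The push while the cap moved read slightly above the stated 11–13 N. There was also up to 13 N of sideways force at the grip when I stopped, along and across the lever.
  - The cap shift is only a few pixels, so it fits fully home but cannot prove the last millimetre. The hard stop in the force reading is the stronger sign.

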